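Load the card printer and hold its sprung cover at the index

TASK

Load the card printer: lay packs of member cards flat, one on top of another, on its sprung feed pan until the pan's pointer has sunk level with the thick raised bar on the scale, and leave any pack that is not needed off the pan. Then take the grip on the printer's sprung cover and lift it until the pin on the cover's side lines up with the steel index arm, and hold it there so that I can check the rollers: finish while still holding the cover. Do not shift the index arm. Leave the stapler, the calculator and the pen where they are.

Things in the scene. Friction and masses are not known exactly. Their poses are not given: they have to be found in the camera images.
- printer: White card printer, fixed to the worktop, about 190 x 330 mm and 84 mm high without its cover grip. Origin at the centre of its underside; its front faces -x, z up. The grey cover is on its right (-y) half, the steel feed pan on its left (+y) half, centred at x 0, y +110 mm.
- cover (a joint): Angle of the printer's cover, rad: 0 shut, grows as its front edge rises, at most 1.3. Its hinge line is parallel to the printer's y axis, at printer x +85 mm, z 80 mm. A spring pulls it shut: 0.35 N m when shut plus 0.7 N m per rad, and the cover weighs 0.22 kg (about 3.5 to 7 N upward at the grip); let go, it falls shut.
- cover_grip (a point): Centre of the top part of the black upright tab on the cover: when shut 30 mm above and 150 mm in front of the hinge line, 26 mm above the cover's top face. The tab is 16 mm thick along y, 24 mm long along x, and ends 12 mm above this point. Pinched across its thickness, it can turn between the pads as the cover rises. Axes turn with the cover, as the printer's when shut.
- cover_pin (a point): End of the small steel pin (6 mm thick) on the right edge of the cover, 110 mm from the hinge line. It moves with the cover and meets point index_tip when the cover is at the index.
- index (a joint): Angle of the steel index arm, rad, on the same hinge line and scale as joint cover: the cover's pin is lined up with it when both joints have the same value. It is preset differently each time between 0.42 and 0.75 and stays there; it is not to be moved.
- index_tip (a point): Point on the index arm (8 mm wide thin steel bar beside the right edge of the cover) 110 mm from the hinge line, with which the cover's pin is to line up.
- pan (a joint): How far the feed pan has sunk on its spring, m: 0 empty, at most 0.028. One pack sinks it by about 0.008; the pointer is on the thick bar from 0.012 to 0.020 (centre 0.016).
- pan_floor (a point): Centre of the feed pan's top face, 95 mm above the worktop when empty. The pan is 70 mm (x) by 115 mm (y) with 9 mm high lips at its two y ends, 108 mm apart inside, and open at both x sides. A pack lies in it with its long side along y. Axes as the printer's.
- pan_pointer (a point): Front end of the pan's flat steel pointer (3 mm thick), which moves down with the pan.
- pan_mark (a point): Centre of the thick raised black bar (26 mm wide, 8 mm high) on the upright scale plate beside the pointer: the level the pointer shall sink to, within the height of the bar.
- pack_a: Banded pack of plastic cards, 56 x 87 x 14 mm (x, y, z), about 0.12 kg. Origin at the centre of its underside, z up, long side along its y. One of three alike; lies flat on the worktop at the start.
- pack_b: Banded pack of plastic cards, 56 x 87 x 14 mm (x, y, z), about 0.12 kg. Origin at the centre of its underside, z up, long side along its y. One of three alike; lies flat on the worktop at the start.
- pack_c: Banded pack of plastic cards, 56 x 87 x 14 mm (x, y, z), about 0.12 kg. Origin at the centre of its underside, z up, long side along its y. One of three alike; lies flat on the worktop at the start.
- stapler: Black desk stapler, 154 x 38 x 48 mm, a bystander. Origin under its centre.
- calculator: Grey pocket calculator, 116 x 70 x 17 mm, a bystander. Origin under its centre.
- pen_1: Black pen, 12 x 145 x 9 mm, a bystander. Origin under its centre.
There are look-alikes about, which are no part of the job. Leave any purple look-alike of the pack_c alone.

How it is judged:
On the way, in this order (a step that is already met when the one before it is completed fails the run):
1. the pan, carrying packs that nothing else touches, rests with its pointer on the thick bar (sunk 12 to 20 mm) (value of joint pan between 0.012 and 0.02 m and contact force between each of the arm, the fingers and pack_a below 0.2 N and contact force between each of the arm, the fingers and pack_b below 0.2 N and contact force between each of the arm, the fingers and pack_c below 0.2 N and contact force between each of the arm, the fingers and pan below 0.2 N and velocity of joint pan between -0.02 and 0.02 m/s and value of joint cover below 0.05 rad), for 0.4 s.
2. then the cover is raised in the fingers (value of joint cover above 0.15 rad and contact force between the fingers and cover above 0.5 N), for 0.1 s.
At the end, for the whole second after the job is handed in: The pan is sunk 12 to 20 mm under packs that the robot does not touch, all packs lie flat (tilted under 0.2 rad), and the fingers hold the cover still with its pin within 7 mm of the index point (about 3.5 degrees), nothing else propping it, through the last second (value of joint pan between 0.012 and 0.02 m and contact force between each of the arm, the fingers and pack_a below 0.2 N and contact force between each of the arm, the fingers and pack_b below 0.2 N and contact force between each of the arm, the fingers and pack_c below 0.2 N and contact force between each of the arm, the fingers and pan below 0.2 N and distance between cover_pin and index_tip below 0.007 m and velocity of joint cover between -0.05 and 0.05 rad/s and contact force between the fingers and cover above 0.5 N and contact force between cover and pack_a below 0.1 N and contact force between cover and pack_b below 0.1 N and contact force between cover and pack_c below 0.1 N and angle between each of pack_a, pack_b, pack_c's own z axis and vertical below 0.2 rad); the arm keeps its last pose, push and grip.
It fails at once if stapler, calculator or pen shifted more than 20 mm (distance of any of stapler, calculator, pen_1 from where it was at the start of the episode above 0.02 m).
It fails at once if the index arm moved off its setting by more than 4 mm (distance of index_tip from where it was at the start of the episode above 0.004 m).
It also fails if it takes over 72 s, if anything falls off the work surface, if the arm or the gripper's body presses on something with over 40 N, if the wrist force passes 120 N, or if a joint passes its speed limit or range.

ROBOT

A 6-joint arm with a two-finger parallel gripper is mounted at the origin on a cart in front of the work surface, level with it; the furniture and walls round the work are solid. World frame = base frame: x ahead of the robot, y to its left, z up, the work surface at z = 0. Lengths are in m, angles in rad, forces in N, time in s.
With the tool pointing down it reaches from about 0.375 to 0.975 m from the base axis. Payload 3.8 kg.
Tool frame: the origin (TCP) lies midway between the tips of the shut fingers; the grasp point (between the pads) lies 19 mm behind it; z points along the fingers, y is the line along which they close (so a half turn about z gives the same grasp; the last joint's range is limited). The gripper opens to 85 mm and grips with 20 to 120 N. Pads are 22 mm wide; open, the fingers measure 114 mm over their backs; the gripper's body (76 mm by 85 mm) begins 54 mm behind the grasp point. The pads swing forward as they close: fully open they stand 13 mm farther back than shut.
Start: joints at [-1.217, 0.264, 1.604, -0, 1.274, -0.037], TCP at [0.257, -0.624, 0.208] pointing down, gripper open.
Joint ranges: [-2.63, 2.63], [-0.94, 2.18], [0.31, 2.57], [-1.31, 4.45], [0, 2.66], [-2.55, 2.55]. Speed limits (rad/s): [2.57, 2.57, 3.14, 3.14, 3.14, 3.14].

INTERFACE

Orientations are given as a rotation vector (axis times angle).
In Python, from workcell import status, read_camera, workorder, masks_of gives the robot as it stands.
- The arm moves only by the tool drive_tool, never from a script. Its argument "rows" is a list of rows, each a list of 7 numbers: the turn, a rotation vector about the tool's x, y, z in degrees, then the shift along the tool's x, y, z in m, then the opening, from 0 (shut) to 1 (fully open). In form: [[ax, ay, az, tx, ty, tz, claw], ...]. A call has 1 to 8 rows; each row shifts and turns the commanded pose from where the row before left it, along the tool's axes as they then stand; what a row does not reach is not made up. A row lasts 1/12 s, in which the tool goes at most 41.7 mm and 7.16 degrees, less where a joint would pass 70% of its speed; a pose out of reach is approached as far as the arm can. A call is refused whole if a number of a shift passes 0.0417 or a number of a turn 7.16, either way. A call with a gripper value outside its range is refused whole. The fingers move at their own pace and stop on an object; "force" is the grip in N (left out, the last holds). Time passes only in rows, so rows that do not move let the fingers close. It gives the time, the measured TCP pose, the force, the opening and the grip force at its end, in the units of the state.
- status.read_state(): the state, without advancing time (a new reading comes with each control period).
- read_camera(name): name is "scene" or "top"; returns a dict with "color" (400x640x3 uint8, red, green, blue), "intrinsics" (3x3 intrinsics, pixels), "D" ([k1, k2, p1, p2, k3] as OpenCV has them; the pictures are not rectified), "world_from_camera" (4x4, takes a point from camera to world coordinates). Camera axes: x right, y up, looking along -z (the intrinsics and any distortion apply to the point x, -y, -z); pixel columns grow to the right and rows downward; lengths in m; the calibration is good to about 2 mm. A picture is of the moment at which its call begins. There is no depth.
- workorder.finish_job(): hands the job in; it is judged then, once.
Trained networks look in a picture, given as the dict that the camera call returned (one of the last four; its "shot" number tells which), for a name from the list of things; names that differ only in an ending like _2 or _b are one class to them, and where a whole thing is asked for, a point or a joint stands for the part that bears it (a point fixed in the world has none). Each returns a list of dicts, best first, with "score" (0 to 1); they miss things now and then, are a little off and sometimes report something else, mostly with a low value. They report only what shows in the picture. A call takes as long as a camera call. They do not tell look-alikes from the thing itself.
- masks_of(picture, name): "mask" (400x640 bool, what is visible of it) and "bbox" ([left, top, right, bottom] in pixels, round what is visible of it).
The state is a dict: "time": time; "q": joint angles; "joint_vel": joint speeds; "joint_torque": joint torques, N m; "tool_pos": TCP position; "tcp_rot": TCP orientation; "wrist_force": force on the tool from outside, world axes, zero at the start; "torque": the same for the moment, N m; "width": opening from 0.0 (shut) to 1.0 (fully open); "grip_force": force on a finger pad.
Only numpy, scipy, OpenCV 4.12 (cv2) and the standard library are available. Lean on these libraries where they do the work, as an engineer would, in place of code of your own. Each camera call takes 0.05 s, during which the arm holds its last target. There are 200 camera calls.

## Working session

There is one attempt and no reset: what is moved stays moved. The work goes in short steps, Python scripts to look and compute and a tool call to move; the robot and the scene stay as the last step left them, time stands still between calls to the robot, and variables do not carry over. Pictures are saved under pics/ and viewed, at most 10 in all, crops included, and the job is handed in when it is done.

Besides the shell and the picture viewer there is one more tool, called after ">>>" as name(argument=value, ...) on one line, values as JSON. drive_tool: Moves the arm, as the interface text tells. Its arguments: {"type":"object","properties":{"rows":{"type":"array"},"force":{"type":"number"}},"required":["rows"]}

```bash
mkdir -p pics; ls
cat > h.py <<'E'
import numpy as np, cv2, pickle
from workcell import status, read_camera, workorder, masks_of
def shoot(name,fn):
    p=read_camera(name); cv2.imwrite('pics/'+fn,p['color'][:,:,::-1]); return p
def ray(p,uv):
    uv=np.asarray(uv,float).reshape(-1,1,2)
    n=cv2.undistortPoints(uv,np.array(p['intrinsics']),np.array(p['D'])).reshape(-1,2)
    T=np.array(p['world_from_camera'])
    d=np.c_[n[:,0],-n[:,1],-np.ones(len(n))]@T[:3,:3].T
    return T[:3,3],d
def atz(p,uv,z):
    o,d=ray(p,uv); return o+d*((z-o[2])/d[:,2])[:,None]
def proj(p,X):
    T=np.linalg.inv(np.array(p['world_from_camera'])); X=np.asarray(X,float).reshape(-1,3)
    c=X@T[:3,:3].T+T[:3,3]; c=c*[1,-1,-1]
    return cv2.projectPoints(c,np.zeros(3),np.zeros(3),np.array(p['intrinsics']),np.array(p['D']))[0].reshape(-1,2)
def rect(mask):
    cs=cv2.findContours(mask.astype(np.uint8),0,2)[0]; return max(cs,key=cv2.contourArea).reshape(-1,2)
E
python3 - <<'E'
from h import *
for n in ['scene','top']:
    p=shoot(n,n+'0.png'); print(n,np.round(p['world_from_camera'],3).tolist(),p['intrinsics'])
    for t in ['printer','pack_a','cover','cover_grip','index','pan','stapler','calculator','pen_1','cover_pin']:
        try: print(t,[(round(m['score'],2),m['bbox'] if isinstance(m['bbox'],list) else m['bbox'].tolist()) for m in masks_of(p,t)])
        except Exception as e: print(t,e)
print(status.read_state())
E
```

```text
pics
scene [[-0.813, 0.263, -0.519, -0.211], [-0.582, -0.343, 0.737, 1.126], [0.016, 0.902, 0.432, 0.702], [0.0, 0.0, 0.0, 1.0]] [[464.59183287   0.         323.25284433]
 [  0.         464.59183287 198.97935551]
 [  0.           0.           1.        ]]
printer [(0.84, [270.6, 157.4, 372.9, 235.0])]
pack_a [(0.93, [236.4, 239.3, 270.8, 261.4]), (0.89, [303.4, 241.4, 337.4, 268.8]), (0.81, [262.2, 265.1, 299.5, 293.4]), (0.77, [224.8, 304.2, 259.3, 334.8]), (0.72, [286.2, 181.6, 328.5, 204.9])]
cover [(0.62, [302.3, 167.2, 368.7, 195.5]), (0.39, [330.7, 157.5, 354.6, 168.5])]
cover_grip [(0.82, [305.0, 166.5, 371.3, 194.5])]
index []
pan [(0.9, [284.1, 184.2, 334.1, 204.3]), (0.61, [236.3, 238.0, 269.4, 262.4])]
stapler [(0.58, [391.2, 173.2, 431.6, 190.3])]
calculator [(0.96, [377.9, 204.0, 415.7, 219.9]), (0.74, [262.8, 268.9, 300.2, 292.6])]
pen_1 [(0.39, [335.6, 159.2, 352.2, 166.5])]
cover_pin [(0.68, [303.8, 166.3, 372.0, 196.5])]
top [[-0.018, 0.997, -0.075, 0.434], [-1.0, -0.019, -0.016, 0.078], [-0.018, 0.075, 0.997, 1.594], [0.0, 0.0, 0.0, 1.0]] [[433.31308617   0.        
[... 848 characters left out ...]
167.5, 408.1, 221.8])]
{'time': 1.1, 'q': array([-1.21688775e+00,  2.63902323e-01,  1.60401827e+00, -5.65174935e-06,
        1.27371408e+00, -3.69006952e-02]), 'joint_vel': array([-0.00042747, -0.0011841 ,  0.00138518, -0.00054886, -0.00079806,
       -0.00147014]), 'joint_torque': array([ 2.35052008e-03, -5.15071285e+01, -3.67730176e+01,  4.21130130e-05,
        8.64859012e-04,  2.45613407e-06]), 'tool_pos': array([ 0.2571212 , -0.62408806,  0.20786827]), 'tcp_rot': array([-3.08176521e+00, -6.09977246e-01,  1.87995303e-05]), 'wrist_force': array([-0.0151141 , -0.61036236, -0.25327512]), 'torque': array([-0.03067968,  0.02555728,  0.02053725]), 'grip_force': 0.0, 'width': 0.9995846416633986}
```

Run:
```python
import cv2,numpy as np
t=cv2.imread('pics/top0.png')[150:290,180:480]; s=cv2.imread('pics/scene0.png')[145:345,210:445]
cv2.imwrite('pics/t1.png',cv2.resize(t,None,fx=2.66,fy=2.66,interpolation=cv2.INTER_CUBIC))
cv2.imwrite('pics/s1.png',cv2.resize(s,None,fx=3,fy=3,interpolation=cv2.INTER_CUBIC))
```

```text
(no output)
```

View pics/t1.png

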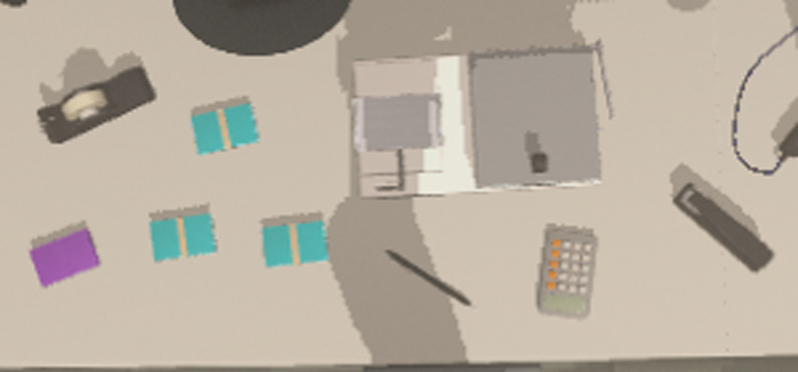

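View pics/s1.png

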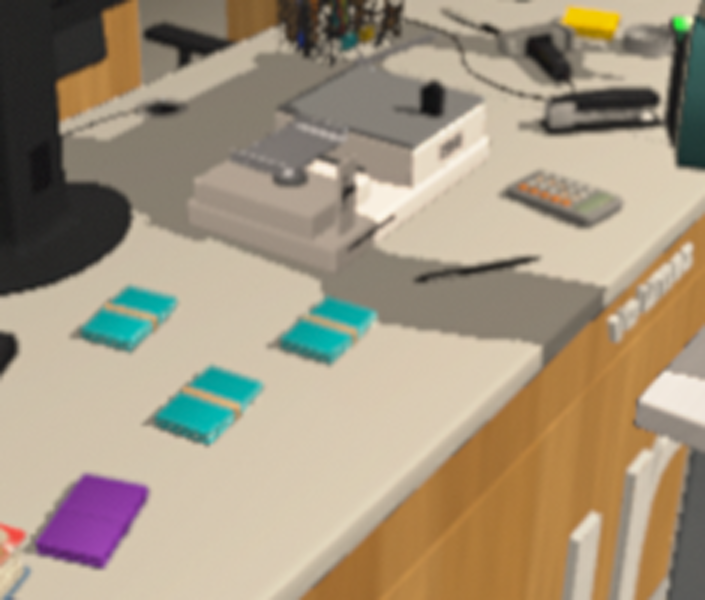

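```bash
cat > m.py <<'E'
from h import *
from scipy.optimize import minimize
def boxpts(x,y,yaw,L,W,z0,z1):
    c,s=np.cos(yaw),np.sin(yaw)
    return np.array([[x+c*a*L/2-s*b*W/2,y+s*a*L/2+c*b*W/2,z] for a in(-1,1) for b in(-1,1) for z in(z0,z1)])
def fit(cams,x0,L,W,z0,z1,S=8):
    # cams: list (p, mask); silhouette IoU fit
    def cost(v):
        tot=0
        for p,m in cams:
            ys,xs=np.nonzero(m); l,t=xs.min()-8,ys.min()-8; w,h=np.ptp(xs)+17,np.ptp(ys)+17
            M=cv2.resize(m[t:t+h,l:l+w].astype(np.uint8),None,fx=S,fy=S,interpolation=cv2.INTER_NEAREST)
            P=((proj(p,boxpts(*v,L,W,z0,z1))-[l,t]+.5)*S).astype(np.float32)
            R=np.zeros_like(M); cv2.fillConvexPoly(R,cv2.convexHull(P).astype(np.int32),1)
            tot+=1-(R&M).sum()/max((R|M).sum(),1)
        return tot
    sx=np.array([x0]+[[x0[0]+.01,x0[1],x0[2]],[x0[0],x0[1]+.01,x0[2]],[x0[0],x0[1],x0[2]+.2]])
    r=minimize(cost,x0,method='Nelder-Mead',options=dict(initial_simplex=sx,xatol=2e-4,fatol=1e-4)); return r.x,r.fun
def teal(p):
    h=cv2.cvtColor(p['color'],cv2.COLOR_RGB2HSV); m=cv2.inRange(h,(80,100,60),(100,255,255))
    m=cv2.morphologyEx(m,cv2.MORPH_CLOSE,np.ones((5,5)))
    n,lab,st,ce=cv2.connectedComponentsWithStats(m); return [(lab==i,ce[i]) for i in range(1,n) if st[i,4]>100]
E
python3 - <<'E'
from m import *
s=read_camera('scene'); t=read_camera('top')
S=[(m,atz(s,c,.01)[0][:2]) for m,c in teal(s)]; T=[(m,atz(t,c,.01)[0][:2]) for m,c in teal(t)]
for m,c in T:
    j=min(S,key=lambda q:np.hypot(*(q[1]-c))); print(c,j[1])
    for cams in ([(s,j[0]),(t,m)],[(s,j[0])],[(t,m)]):
        best=min((fit(cams,[*c,y0],.056,.087,0,.014) for y0 in(-.2,.2)),key=lambda r:r[1]); print('  ',np.round(best[0],4),round(best[1],3))
R=cv2.Rodrigues(status.read_state()['tcp_rot'])[0]; print(R.round(3))
for n,p in(('scene',s),('top',t)):
    for k in ['pan','printer','cover']:
        q=masks_of(p,k)[0]; r=cv2.minAreaRect(rect(q['mask'])); z={'pan':.095,'printer':.04,'cover':.084}[k]
        print(n,k,r,atz(p,cv2.boxPoints(r),z).round(3).tolist())
E
```

```text
[0.58284968 0.33661119] [0.58296233 0.3379937 ]
   [0.5839 0.3362 0.2693] 0.436
   [0.5877 0.33   0.3445] 0.24
   [0.5831 0.3352 0.2236] 0.175
[0.43393648 0.39622962] [0.43531828 0.39823789]
   [0.4357 0.3962 0.1241] 0.407
   [0.4393 0.3912 0.2395] 0.214
   [0.4343 0.3968 0.1259] 0.17
[0.42222065 0.24097184] [0.42408732 0.24167982]
   [0.4233 0.239  0.1002] 0.4
   [0.4278 0.2345 0.1961] 0.228
   [0.4224 0.2401 0.096 ] 0.146
[ 0.39584899 -0.69826885] [ 0.32824586 -0.5728397 ]
   [ 0.3977 -0.698   1.46  ] 1.442
   [ 0.282  -0.502  -0.5748] 0.85
   [ 0.389  -0.6991  0.5579] 0.565
[[ 0.925  0.381 -0.   ]
 [ 0.381 -0.925 -0.   ]
 [-0.     0.    -1.   ]]
scene pan ((306.9242858886719, 194.0965118408203), (18.12840461730957, 37.39552688598633), 59.93141555786133) [[0.622, 0.141, 0.095], [0.63, -0.039, 0.095], [0.534, 0.045, 0.095], [0.534, 0.206, 0.095]]
scene printer ((322.69366455078125, 199.56671142578125), (55.377197265625, 101.77738189697266), 52.69605255126953) [[0.689, 0.164, 0.04], [0.809, -0.489, 0.04], [0.467, -0.175, 0.04], [0.444, 0.304, 0.04]]
scene cover ((336.5882263183594, 179.14706420898438), (62.81672286987305, 22.313274383544922), 14.03624439239502) [[0.658, 0.009, 0.084], [0.765, -0.163, 0.084], [0.511, -0.175, 0.084], [0.435, -0.014, 0.084]]
top pan ((328.7793273925781, 195.74827575683594), (20.61142921447754, 32.94305419921875), 86.633544921875) [[0.612, 0.155, 0.095], [0.616, 0.04, 0.095], [0.544, 0.038, 0.095], [0.54, 0.152, 0.095]]
top printer ((359.9494934082031, 195.5576629638672), (53.95060348510742, 95.23246765136719), 86.26860046386719) [[0.672, 0.161, 0.04], [0.688, -0.184, 0.04], [0.493, -0.19, 0.04], [0.477, 0.151, 0.04]]
top cover ((380.2451477050781, 193.42218017578125), (51.64921951293945, 48.84219741821289), 86.42366790771484) [[0.671, 0.005, 0.084], [0.679, -0.167, 0.084], [0.497, -0.172, 0.084], [0.49, -0.002, 0.084]]
```

Run:
```python
import cv2,numpy as np
t=cv2.imread('pics/top0.png')[158:232,305:415]; s=cv2.imread('pics/scene0.png')[150:240,268:378]
a=cv2.resize(t,None,fx=7,fy=7,interpolation=cv2.INTER_CUBIC);b=cv2.resize(s,None,fx=6.5,fy=6.5,interpolation=cv2.INTER_CUBIC)
cv2.imwrite('pics/t2.png',a); cv2.imwrite('pics/s2.png',b)
```

```text
(no output)
```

View pics/t2.png

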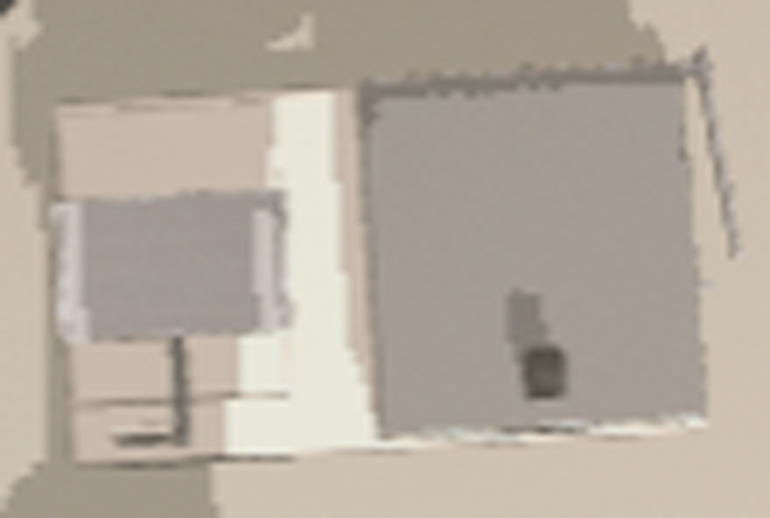

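View pics/s2.png

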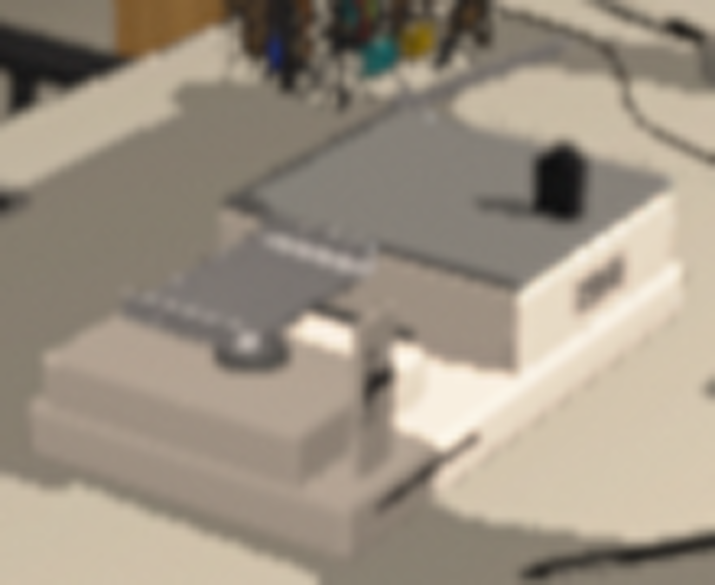

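```bash
cat >> m.py <<'E'
def tri(pa,ua,pb,ub):
    o1,d1=ray(pa,ua);o2,d2=ray(pb,ub);d1,d2=d1[0],d2[0]
    k=np.linalg.lstsq(np.c_[d1,-d2],o2-o1,rcond=None)[0]; a,b=o1+k[0]*d1,o2+k[1]*d2
    return (a+b)/2,np.linalg.norm(a-b)
C=np.array([.583,-.0145]);YAW=.047
def toP(X): 
    c,s=np.cos(YAW),np.sin(YAW); return np.r_[np.array([[c,s],[-s,c]])@(X[:2]-C),X[2]]
def toW(X):
    c,s=np.cos(YAW),np.sin(YAW); return np.r_[np.array([[c,-s],[s,c]])@X[:2]+C,X[2]]
E
python3 - <<'E'
from m import *
s=read_camera('scene'); t=read_camera('top')
for nm,ut,us in(('tab',(382.9,211.1),(354,177.7)),('index tip',(410,194.4),(354.2,156.9))):
    X,e=tri(t,ut,s,us); print(nm,X.round(4),toP(X).round(4),round(e,4))
print('index from top for plane y:')
for y in(-.165,-.17,-.175,-.18):
    # intersect ray of tip with printer plane y
    for p,u in((t,(410,194.4)),(s,(354.2,156.9)),(s,(334.2,166.2))):
        o,d=ray(p,u);o=toP(o);d=toP(np.r_[d[0][:2]+C,d[0][2]])
        P=o+d*(y-o[1])/d[1]; print(y,P.round(4),'ang',round(np.arctan2(P[2]-.08,.085-P[0]),3),end=' | ')
    print()
for nm,P in(('pan',(0,.11,.095)),('corner fl',(-.095,.165,0)),('corner fr',(-.095,-.165,0)),('hinge',(.085,-.15,.08)),('hinge',(.085,0,.08)),('corner br',(.095,-.165,0)),('pan-y',(-.035,.0525,.095)),('pan+y',(-.035,.1675,.095))):
    W=toW(np.array(P)); print(nm,W.round(3),'top2crop',((proj(t,W)[0]-[305,158])*7).round(),'scene',((proj(s,W)[0]-[268,150])*6.5).round())
E
```

```text
tab [ 0.5211 -0.0889  0.1035] [-0.0653 -0.0714  0.1035] 0.0013
index tip [ 0.5754 -0.1773  0.1382] [-0.0152 -0.1623  0.1382] 0.0051
index from top for plane y:
-0.165 [-0.0167 -0.165   0.13  ] ang 0.457 | -0.165 [-0.0109 -0.165   0.1365] ang 0.533 | -0.165 [ 0.0695 -0.165   0.0834] ang 0.214 | 
-0.17 [-0.0143 -0.17    0.1023] ang 0.221 | -0.17 [-0.0081 -0.17    0.1344] ang 0.529 | -0.17 [ 0.0725 -0.17    0.0811] ang 0.084 | 
-0.175 [-0.0119 -0.175   0.0747] ang -0.055 | -0.175 [-0.0054 -0.175   0.1323] ang 0.525 | -0.175 [ 0.0756 -0.175   0.0788] ang -0.131 | 
-0.18 [-0.0095 -0.18    0.047 ] ang -0.335 | -0.18 [-0.0027 -0.18    0.1302] ang 0.52 | -0.18 [ 0.0786 -0.18    0.0764] ang -0.505 | 
pan [0.578 0.095 0.095] top2crop [168. 265.] scene [251. 288.]
corner fl [0.48  0.146 0.   ] top2crop [ 78. 468.] scene [353. 567.]
corner fr [ 0.496 -0.184  0.   ] top2crop [704. 427.] scene [684. 313.]
hinge [ 0.675 -0.16   0.08 ] top2crop [672.  66.] scene [392. 113.]
hinge [ 0.668 -0.011  0.08 ] top2crop [376.  85.] scene [237. 201.]
corner br [ 0.686 -0.175  0.   ] top2crop [676.  70.] scene [389. 232.]
pan-y [0.546 0.036 0.095] top2crop [289. 327.] scene [379. 264.]
pan+y [0.54  0.151 0.095] top2crop [ 57. 343.] scene [242. 351.]
```

>>> drive_tool(rows=[[0, 0, -7, 0, 0, 0, 1], [0, 0, -7, 0, 0, 0, 1], [0, 0, -7, 0, 0, 0, 1], [0, 0, -7, 0, 0, 0, 1], [0, 0, -7, 0, 0, 0, 1], [0, 0, -7, 0, 0, 0, 1], [0, 0, -7, 0, 0, 0, 1], [0, 0, -7, 0, 0, 0, 1]], force=40)

```text
time: 2.27
tool_pos: [0.2571, -0.6241, 0.2079]
tcp_rot: [2.429, 1.993, -0.0]
wrist_force: [0.2, 0.4, 0.3]
width: 1.0
grip_force: 0.0
```

>>> drive_tool(rows=[[0, 0, -5.8, 0, 0, 0, 1], [0, 0, -5.8, 0, 0, 0, 1], [0, 0, -5.8, 0, 0, 0, 1], [0, 0, 0, 0.035, 0.015, 0, 1], [0, 0, 0, 0.035, 0.015, 0, 1], [0, 0, 0, 0.035, 0.015, 0, 1], [0, 0, 0, 0.035, 0.015, 0, 1], [0, 0, 0, 0.035, 0.015, 0, 1]])

```text
time: 2.93
tool_pos: [0.3143, -0.4409, 0.2079]
tcp_rot: [2.107, 2.33, 0.0]
wrist_force: [0.4, -0.1, -0.9]
width: 0.995
grip_force: 0.0
```

>>> drive_tool(rows=[[0, 0, 0, 0.035, 0.015, 0, 1], [0, 0, 0, 0.035, 0.015, 0, 1], [0, 0, 0, 0.035, 0.015, 0, 1], [0, 0, 0, 0.035, 0.015, 0, 1], [0, 0, 0, 0.035, 0.015, 0, 1], [0, 0, 0, 0.035, 0.015, 0, 1], [0, 0, 0, 0.035, 0.015, 0, 1], [0, 0, 0, 0.035, 0.015, 0, 1]])

```text
time: 3.6
tool_pos: [0.4054, -0.15, 0.2083]
tcp_rot: [2.106, 2.33, 0.001]
wrist_force: [1.2, -0.4, 0.4]
width: 0.998
grip_force: 0.0
```

```bash
cat > d.py <<'E'
import sys
from m import *
# usage: d.py x y z phi_deg : remaining turn and shift (shift in the axes after the turn)
def go(x,y,z,phi):
    s=status.read_state(); R=cv2.Rodrigues(s['tcp_rot'])[0]; p=s['tool_pos']
    cur=np.degrees(np.arctan2(R[1,1],R[0,1])); a=-((phi-cur+90)%180-90); f=np.radians(cur-a)
    d=np.array([x,y,z])-p
    print('t',round(s['time'],2),'pos',p.round(4),'phi',round(cur,1),'tilt',np.degrees(np.arccos(-R[2,2])).round(2),'w',round(float(s['width']),3),'F',s['wrist_force'].round(1),'q',s['q'].round(2))
    print('turn z',round(a,1),'shift now',(R.T@d).round(4),'after',np.array([d@[-np.sin(f),np.cos(f),0],d@[np.cos(f),np.sin(f),0],-d[2]]).round(4))
if __name__=='__main__': go(*map(float,sys.argv[1:]))
E
python3 d.py .4228 .241 .06 5.7
```

```text
t 3.6 pos [ 0.4054 -0.15    0.2083] phi 5.8 tilt 0.07 w 0.998 F [ 1.2 -0.4  0.4] q [-0.41 -0.21  2.09  0.    1.26 -0.51]
turn z 0.1 shift now [0.3874 0.0564 0.1481] after [0.3874 0.0561 0.1483]
```

>>> drive_tool(rows=[[0, 0, 0, 0.0387, 0.0056, 0, 1], [0, 0, 0, 0.0387, 0.0056, 0, 1], [0, 0, 0, 0.0387, 0.0056, 0, 1], [0, 0, 0, 0.0387, 0.0056, 0, 1], [0, 0, 0, 0.0387, 0.0056, 0, 1], [0, 0, 0, 0.0387, 0.0056, 0, 1], [0, 0, 0, 0.0387, 0.0056, 0, 1], [0, 0, 0, 0.0387, 0.0056, 0, 1]])

```text
time: 4.27
tool_pos: [0.4183, 0.1628, 0.2084]
tcp_rot: [2.106, 2.331, 0.002]
wrist_force: [1.2, 0.1, 1.0]
width: 0.998
grip_force: 0.0
```

>>> drive_tool(rows=[[0, 0, 0, 0.0387, 0.0056, 0, 1], [0, 0, 0, 0.03, 0.004, 0.01, 1], [0, 0, 0, 0, 0, 0.035, 1], [0, 0, 0, 0, 0, 0.035, 1], [0, 0, 0, 0, 0, 0.035, 1], [0, 0, 0, 0, 0, 0.03, 1], [0, 0, 0, 0, 0, 0, 1], [0, 0, 0, 0, 0, 0, 1]])

```text
time: 4.93
tool_pos: [0.4195, 0.2293, 0.0615]
tcp_rot: [-2.105, -2.33, 0.007]
wrist_force: [-0.3, 0.8, 0.0]
width: 1.0
grip_force: 0.0
```

```bash
python3 d.py .4228 .241 .004 5.7
```

```text
t 4.93 pos [0.4195 0.2293 0.0615] phi 5.8 tilt 0.26 w 1.0 F [-0.3  0.8  0. ] q [0.45 0.04 2.15 0.   0.95 0.35]
turn z 0.1 shift now [0.0113 0.0047 0.0575] after [0.0113 0.0045 0.0575]
```

>>> drive_tool(rows=[[0, 0, 0, 0.011, 0.0045, 0.02, 1], [0, 0, 0, 0, 0, 0.02, 1], [0, 0, 0, 0, 0, 0.017, 1], [0, 0, 0, 0, 0, 0, 1], [0, 0, 0, 0, 0, 0, 0.3], [0, 0, 0, 0, 0, 0, 0.3], [0, 0, 0, 0, 0, 0, 0.3], [0, 0, 0, 0, 0, 0, 0.3]])

```text
time: 5.6
tool_pos: [0.4261, 0.2422, 0.0078]
tcp_rot: [2.106, 2.33, 0.005]
wrist_force: [-0.6, 0.4, -0.1]
width: 0.454
grip_force: 0.0
```

```bash
python3 d.py .4228 .241 .004 5.7;python3 - <<'E'
from h import *
t=shoot('top','g1.png')['color'][150:290,200:420]; s=shoot('scene','g2.png')['color'][150:350,200:420]
a=cv2.resize(t,None,fx=1.8,fy=1.8);b=cv2.resize(s,None,fx=1.8,fy=1.8)
h=max(len(a),len(b)); c=np.zeros((h,792,3),np.uint8); c[:len(a),:396]=a; c[:len(b),396:]=b; cv2.imwrite('pics/g.png',c[:,:,::-1])
E
```

```text
t 5.6 pos [0.4261 0.2422 0.0078] phi 5.8 tilt 0.2 w 0.454 F [-0.6  0.4 -0.1] q [0.47 0.13 2.17 0.   0.83 0.37]
turn z 0.1 shift now [-0.0009 -0.0034  0.0038] after [-0.0009 -0.0034  0.0038]
```

View pics/g.png

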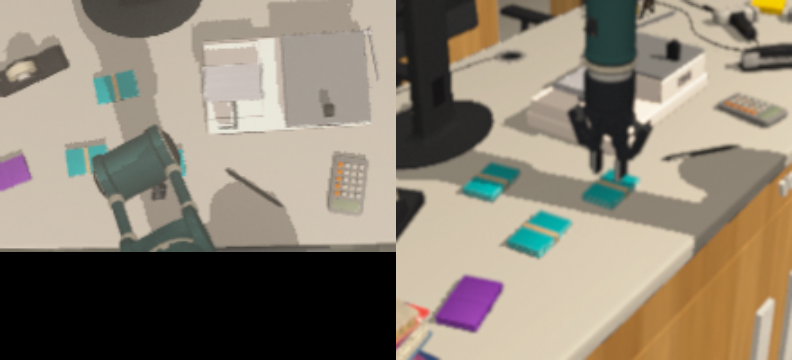

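>>> drive_tool(rows=[[0, 0, 0, 0, -0.003, 0, 1], [0, 0, 0, 0, 0, 0, 1], [0, 0, 0, 0, 0, 0, 1], [0, 0, 0, 0, 0, 0, 1], [0, 0, 0, 0, 0, 0.005, 1], [0, 0, 0, 0, 0, 0.003, 1], [0, 0, 0, 0, 0, 0, 1], [0, 0, 0, 0, 0, 0, 1]])

```text
time: 6.37
tool_pos: [0.421, 0.241, -0.0027]
tcp_rot: [-2.106, -2.33, 0.002]
wrist_force: [0.4, -0.3, 1.0]
width: 1.005
grip_force: 0.0
```

>>> drive_tool(rows=[[0, 0, 0, 0, 0, 0, 0.45], [0, 0, 0, 0, 0, 0, 0.45], [0, 0, 0, 0, 0, 0, 0.45], [0, 0, 0, 0, 0, 0, 0.45], [0, 0, 0, 0, 0, 0, 0.45], [0, 0, 0, 0, 0, 0, 0.45]])

```text
time: 6.87
tool_pos: [0.4216, 0.2412, -0.002]
tcp_rot: [2.106, 2.331, 0.0]
wrist_force: [0.4, 0.7, 0.4]
width: 0.447
grip_force: 0.0
```

```bash
python3 d.py .4228 .241 -.002 5.7
```

```text
t 6.87 pos [ 0.4216  0.2412 -0.002 ] phi 5.8 tilt 0.01 w 0.447 F [0.4 0.7 0.4] q [0.47 0.14 2.18 0.   0.81 0.37]
turn z 0.1 shift now [-0.0004  0.0011 -0.    ] after [-0.0004  0.0011 -0.    ]
```

Run:
```python
from m import *
p=shoot('scene','g3.png'); s=p['color'][190:290,280:380].copy()
S=status.read_state(); print(proj(p,S['tool_pos']), proj(p,boxpts(.4228,.241,.1,.056,.087,0,.014)).round(0).tolist())
cv2.imwrite('pics/g4.png',cv2.resize(s,None,fx=5,fy=5,interpolation=cv2.INTER_CUBIC)[:,:,::-1])
```

```text
[[319.4504921  258.29628293]] [[336.0, 253.0], [336.0, 249.0], [320.0, 268.0], [320.0, 264.0], [318.0, 248.0], [318.0, 243.0], [302.0, 262.0], [302.0, 258.0]]
```

View pics/g4.png

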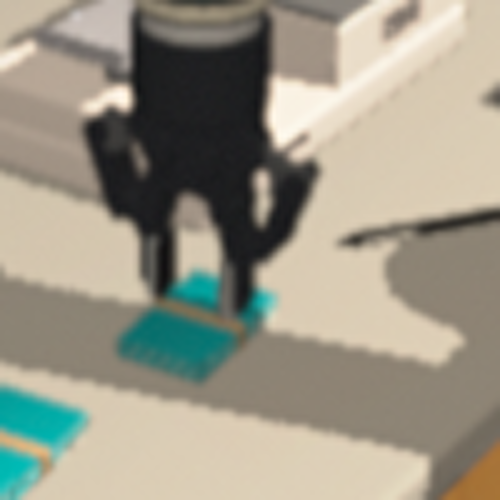

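>>> drive_tool(rows=[[0, 0, 0, 0, 0.001, 0, 1], [0, 0, 0, 0, 0, 0, 1], [0, 0, 0, 0, 0, 0, 1], [0, 0, 0, 0, 0, 0, 1], [0, 0, 0, 0, 0, 0.002, 1], [0, 0, 0, 0, 0, 0.002, 1], [0, 0, 0, 0, 0, 0, 1], [0, 0, 0, 0, 0, 0, 1]])

```text
time: 7.58
tool_pos: [0.4222, 0.2411, -0.0064]
tcp_rot: [-2.106, -2.331, 0.001]
wrist_force: [-0.0, -0.3, 0.2]
width: 1.001
grip_force: 0.0
```

```bash
python3 d.py .4228 .241 -.002 5.7
python3 - <<'E'
from m import *
p=shoot('scene','g5.png'); s=p['color'][200:280,280:360].copy()
q=shoot('top','g6.png')['color'][210:270,250:330]
c=np.vstack([cv2.resize(s,(480,480),interpolation=cv2.INTER_CUBIC)])
cv2.imwrite('pics/g7.png',c[:,:,::-1])
E
```

```text
t 7.58 pos [ 0.4222  0.2411 -0.0064] phi 5.8 tilt 0.04 w 1.001 F [-0.  -0.3  0.2] q [0.47 0.15 2.18 0.   0.81 0.37]
turn z 0.1 shift now [-0.0002  0.0005 -0.0044] after [-0.0002  0.0005 -0.0044]
```

View pics/g7.png

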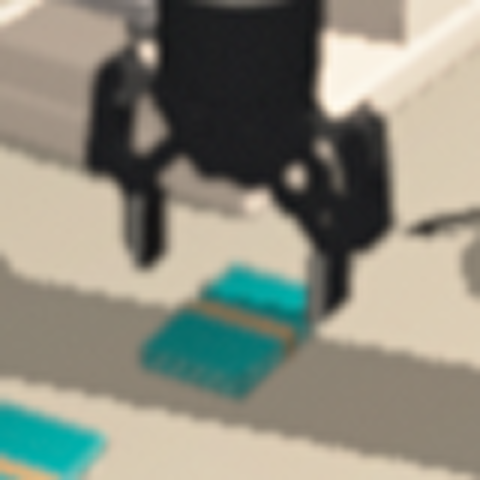

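>>> drive_tool(rows=[[0, 0, 0, 0, 0, 0.003, 1], [0, 0, 0, 0, 0, 0.003, 1], [0, 0, 0, 0, 0, 0.003, 1], [0, 0, 0, 0, 0, 0, 1], [0, 0, 0, 0, 0, 0, 1]])

```text
time: 8.1
tool_pos: [0.4222, 0.2411, -0.0155]
tcp_rot: [-2.106, -2.331, 0.001]
wrist_force: [0.2, -0.0, -0.5]
width: 1.002
grip_force: 0.0
```

>>> drive_tool(rows=[[0, 0, 0, 0, 0, 0, 0.5], [0, 0, 0, 0, 0, 0, 0.5], [0, 0, 0, 0, 0, 0, 0.5], [0, 0, 0, 0, 0, 0, 0.5], [0, 0, 0, 0, 0, 0, 0.5], [0, 0, 0, 0, 0, 0, 0.5]])

```text
time: 8.6
tool_pos: [0.4227, 0.2414, -0.0143]
tcp_rot: [-2.106, -2.331, -0.0]
wrist_force: [-2.4, -1.1, 6.1]
width: 0.611
grip_force: 40.5
```

>>> drive_tool(rows=[[0, 0, 0, 0, 0, -0.02, 0.5], [0, 0, 0, 0, 0, -0.04, 0.5], [0, 0, 0, 0, 0, -0.04, 0.5], [0, 0, 0, 0, 0, -0.04, 0.5], [0, 0, 3.1, 0, 0, -0.02, 0.5], [0, 0, 0, 0, 0, 0, 0.5]])

```text
time: 9.1
tool_pos: [0.4269, 0.2435, 0.1518]
tcp_rot: [2.168, 2.268, 0.018]
wrist_force: [0.6, 0.1, 0.4]
width: 0.501
grip_force: 0.0
```

```bash
python3 d.py .578 .0952 .12 2.7
```

```text
t 9.1 pos [0.4269 0.2435 0.1518] phi 2.6 tilt 0.71 w 0.501 F [0.6 0.1 0.4] q [ 0.47 -0.05  2.06 -0.    1.12  0.42]
turn z -0.1 shift now [-0.1551  0.1439  0.0326] after [-0.1553  0.144   0.0318]
```

Run:
```python
from m import *
s=shoot('scene','h1.png'); t=shoot('top','h2.png')
for p,n in((s,'s'),(t,'t')):
    for m,c in teal(p):
        r=cv2.minAreaRect(atz(p,rect(m),.012)[:,:2].astype(np.float32)*1000); print(n,c.round(1),atz(p,c,.01)[0].round(4),m.sum(),np.round(r[1],0),round(r[2],1))
S=status.read_state();print(proj(s,S['tool_pos']),proj(s,S['tool_pos']+[0,0,.02]))
a=cv2.resize(s['color'][180:300,250:370],(500,500),interpolation=cv2.INTER_CUBIC);cv2.imwrite('pics/h3.png',a[:,:,::-1])
```

```text
s [418.5  20.7] [ 3.8988 -7.8956  0.01  ] 2800 [ 3105. 24249.] 15.2
s [570.8  91.3] [ 0.2349 -2.6877  0.01  ] 4073 [ 2135. 80008.] 5.0
s [354.2  49.6] [ 2.5458 -3.324   0.01  ] 206 [ 182. 1470.] 18.7
s [325.9  47.9] [ 2.8549 -3.227   0.01  ] 142 [271. 809.] 34.1
s [321.2 110.8] [ 1.3108 -0.9986  0.01  ] 703 [132. 903.] 35.4
s [458.5 118.9] [ 0.6225 -1.3517  0.01  ] 341 [150. 484.] 16.4
s [531.4 199.2] [ 0.0285 -0.5049  0.01  ] 254 [188. 348.] 9.9
s [505.7 266.1] [-0.0186 -0.0123  0.01  ] 2243 [328. 207.] 76.4
s [252.1 250.7] [0.5835 0.3385 0.01  ] 353 [59. 94.] 13.3
s [338.3 259.2] [0.3671 0.229  0.01  ] 371 [55. 95.] 6.9
s [278.7 279.5] [0.4353 0.3982 0.01  ] 473 [58. 94.] 8.3
t [263.8 198. ] [0.5825 0.3372 0.01  ] 304 [51. 82.] 12.1
t [543.8 242.8] [ 0.396  -0.6984  0.01  ] 167 [59. 57.] 25.4
[[319.46390246 210.53108352]] [[319.55634965 203.70883465]]
```

View pics/h3.png

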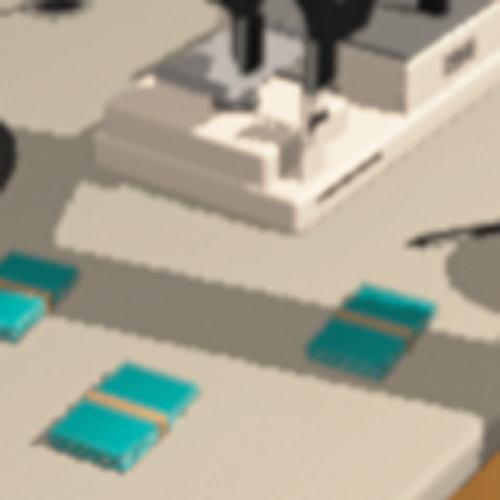

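```bash
python3 d.py .4347 .3972 .03 7.5
```

```text
t 9.2 pos [0.4234 0.2417 0.1462] phi 2.7 tilt 0.18 w 0.501 F [ 0.  -0.1 -0.3] q [ 0.47 -0.05  2.07  0.    1.12  0.42]
turn z -4.8 shift now [0.1546 0.0184 0.1164] after [0.1527 0.0315 0.1162]
```

>>> drive_tool(rows=[[0, 0, -4.8, 0, 0, 0, 1], [0, 0, 0, 0.038, 0.0078, 0, 1], [0, 0, 0, 0.038, 0.0078, 0, 1], [0, 0, 0, 0.038, 0.0079, 0.02, 1], [0, 0, 0, 0.0387, 0.008, 0.02, 1], [0, 0, 0, 0, 0, 0.038, 1], [0, 0, 0, 0, 0, 0.038, 1], [0, 0, 0, 0, 0, 0, 1]])

```text
time: 9.87
tool_pos: [0.4259, 0.3873, 0.0202]
tcp_rot: [-2.067, -2.361, 0.03]
wrist_force: [-1.7, -1.3, -1.4]
width: 1.0
grip_force: 0.0
```

>>> drive_tool(rows=[[0, 0, 0, 0, 0, 0.02, 1], [0, 0, 0, 0, 0, 0.02, 1], [0, 0, 0, 0, 0, 0.005, 1], [0, 0, 0, 0, 0, 0, 1], [0, 0, 0, 0, 0, 0, 1]])

```text
time: 10.28
tool_pos: [0.4336, 0.3924, -0.0135]
tcp_rot: [-2.072, -2.361, 0.001]
wrist_force: [-0.0, 0.0, 0.6]
width: 1.003
grip_force: 0.0
```

```bash
python3 d.py .4347 .3972 -.015 7.5
```

```text
t 10.28 pos [ 0.4336  0.3924 -0.0135] phi 7.5 tilt 0.03 w 1.003 F [-0.   0.   0.6] q [0.69 0.33 1.98 0.   0.84 0.56]
turn z -0.0 shift now [0.0046 0.0018 0.0015] after [0.0046 0.0018 0.0015]
```

Guarded descent to find the table.

>>> drive_tool(rows=[[0, 0, 0, 0.0045, 0.0018, 0.003, 1], [0, 0, 0, 0, 0, 0.003, 1], [0, 0, 0, 0, 0, 0, 1], [0, 0, 0, 0, 0, 0, 1]])

```text
time: 10.62
tool_pos: [0.4351, 0.3977, -0.0194]
tcp_rot: [2.071, 2.362, 0.001]
wrist_force: [0.2, -0.3, 0.5]
width: 1.002
grip_force: 0.0
```

>>> drive_tool(rows=[[0, 0, 0, 0, 0, 0.002, 1], [0, 0, 0, 0, 0, 0.002, 1], [0, 0, 0, 0, 0, 0, 1], [0, 0, 0, 0, 0, 0, 1]])

```text
time: 10.95
tool_pos: [0.4345, 0.3972, -0.0243]
tcp_rot: [-2.072, -2.362, 0.001]
wrist_force: [-0.4, 0.5, 0.5]
width: 1.003
grip_force: 0.0
```

>>> drive_tool(rows=[[0, 0, 0, 0, 0, 0.003, 1], [0, 0, 0, 0, 0, 0, 1], [0, 0, 0, 0, 0, 0, 1]])

```text
time: 11.2
tool_pos: [0.4346, 0.3972, -0.0273]
tcp_rot: [-2.072, -2.362, 0.001]
wrist_force: [-0.3, 0.3, 0.4]
width: 0.996
grip_force: 0.0
```

>>> drive_tool(rows=[[0, 0, 0, 0, 0, 0.003, 1], [0, 0, 0, 0, 0, 0, 1], [0, 0, 0, 0, 0, 0, 1]])

```text
time: 11.45
tool_pos: [0.4346, 0.3972, -0.0303]
tcp_rot: [-2.072, -2.362, 0.001]
wrist_force: [-0.7, -1.1, -1.0]
width: 1.002
grip_force: 0.0
```

>>> drive_tool(rows=[[0, 0, 0, 0, 0, -0.007, 1], [0, 0, 0, 0, 0, 0, 1], [0, 0, 0, 0, 0, 0, 0.5], [0, 0, 0, 0, 0, 0, 0.5], [0, 0, 0, 0, 0, 0, 0.5], [0, 0, 0, 0, 0, 0, 0.5], [0, 0, 0, 0, 0, 0, 0.5], [0, 0, 0, 0, 0, 0, 0.5]], force=40)

```text
time: 12.12
tool_pos: [0.4352, 0.3977, -0.0225]
tcp_rot: [2.072, 2.362, 0.001]
wrist_force: [0.1, -0.7, 4.2]
width: 0.638
grip_force: 43.3
```

>>> drive_tool(rows=[[0, 0, 0, 0, 0, -0.005, 0.5], [0, 0, 0, 0, 0, -0.01, 0.5], [0, 0, 0, 0, 0, -0.01, 0.5], [0, 0, 0, 0, 0, 0, 0.5]])

```text
time: 12.45
tool_pos: [0.4362, 0.3986, 0.0045]
tcp_rot: [2.071, 2.361, 0.006]
wrist_force: [0.6, 0.0, -0.5]
width: 0.638
grip_force: 42.7
```

>>> drive_tool(rows=[[0, 0, 0, 0, 0, -0.03, 0.5], [0, 0, 0, 0, 0, -0.03, 0.5], [0, 0, 0, 0, 0, -0.03, 0.5], [0, 0, 0, 0, 0, -0.03, 0.5], [0, 0, 4.8, 0, 0, -0.01, 0.5], [0, 0, 0, 0, 0, 0, 0.5]])

```text
time: 12.95
tool_pos: [0.4373, 0.3995, 0.137]
tcp_rot: [2.17, 2.27, 0.014]
wrist_force: [0.4, 1.3, 0.3]
width: 0.64
grip_force: 43.2
```

```bash
python3 d.py .578 .0952 .11 2.7
```

```text
t 12.95 pos [0.4373 0.3995 0.137 ] phi 2.6 tilt 0.5 w 0.64 F [0.4 1.3 0.3] q [0.7  0.16 1.87 0.   1.11 0.65]
turn z -0.1 shift now [-0.3105  0.1268  0.0262] after [-0.3106  0.1263  0.027 ]
```

>>> drive_tool(rows=[[0, 0, 0, -0.031, 0.005, 0, 0.5], [0, 0, 0, -0.031, 0.005, 0, 0.5], [0, 0, 0, -0.031, 0.005, 0, 0.5], [0, 0, 0, -0.031, 0.005, 0, 0.5], [0, 0, 0, -0.031, 0.005, 0, 0.5], [0, 0, 0, -0.031, 0.02, 0, 0.5], [0, 0, 0, -0.031, 0.02, 0, 0.5], [0, 0, 0, -0.031, 0.02, 0, 0.5]])

```text
time: 13.62
tool_pos: [0.5306, 0.1519, 0.1304]
tcp_rot: [-2.165, -2.275, 0.003]
wrist_force: [1.7, 0.3, -2.0]
width: 0.638
grip_force: 43.2
```

>>> drive_tool(rows=[[0, 0, 0, -0.031, 0.02, 0, 0.5], [0, 0, 0, -0.031, 0.02, 0, 0.5], [0, 0, 0, 0, 0, 0, 0.5], [0, 0, 0, 0, 0, 0, 0.5], [0, 0, 0, 0, 0, 0, 0.5], [0, 0, 0, 0, 0, 0, 0.5]])

```text
time: 14.12
tool_pos: [0.5727, 0.0944, 0.1308]
tcp_rot: [-2.166, -2.273, 0.002]
wrist_force: [-0.1, 0.9, -1.2]
width: 0.633
grip_force: 43.2
```

```bash
python3 d.py .578 .0952 .0765 2.7
python3 - <<'E'
from m import *
t=shoot('top','k1.png');s=shoot('scene','k2.png')
S=status.read_state();P=S['tool_pos']
print(proj(t,P+[0,0,.03]),proj(s,P+[0,0,.03]))
a=cv2.resize(t['color'][160:230,300:400],None,fx=4,fy=4,interpolation=cv2.INTER_CUBIC);b=cv2.resize(s['color'][130:230,260:360],None,fx=4,fy=4,interpolation=cv2.INTER_CUBIC)
c=np.zeros((400,800,3),np.uint8);c[:280,:400]=a;c[:,400:]=b;cv2.imwrite('pics/k3.png',c[:,:,::-1])
E
```

```text
t 14.12 pos [0.5727 0.0944 0.1308] phi 2.8 tilt 0.13 w 0.633 F [-0.1  0.9 -1.2] q [0.12 0.15 1.89 0.   1.11 0.07]
turn z 0.1 shift now [0.0005 0.0054 0.0543] after [0.0006 0.0053 0.0543]
[[328.97039098 195.3299869 ]] [[308.01932893 174.72936445]]
```

View pics/k3.png

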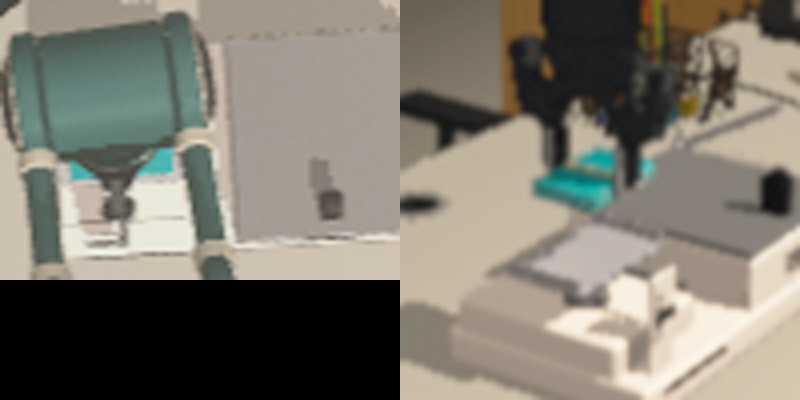

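>>> drive_tool(rows=[[0, 0, 0, 0.0005, 0.0053, 0.015, 0.5], [0, 0, 0, 0, 0, 0.015, 0.5], [0, 0, 0, 0, 0, 0.012, 0.5], [0, 0, 0, 0, 0, 0.008, 0.5], [0, 0, 0, 0, 0, 0.003, 0.5], [0, 0, 0, 0, 0, 0, 0.5], [0, 0, 0, 0, 0, 0, 0.5]])

```text
time: 14.8
tool_pos: [0.5795, 0.0946, 0.0792]
tcp_rot: [2.168, 2.273, 0.0]
wrist_force: [0.5, -1.0, -1.8]
width: 0.638
grip_force: 43.2
```

```bash
python3 d.py .578 .0952 .0745 2.7
```

```text
t 14.8 pos [0.5795 0.0946 0.0792] phi 2.7 tilt 0.01 w 0.638 F [ 0.5 -1.  -1.8] q [ 0.12  0.21  1.92 -0.    1.01  0.07]
turn z 0.0 shift now [ 0.0007 -0.0015  0.0047] after [ 0.0007 -0.0015  0.0047]
```

>>> drive_tool(rows=[[0, 0, 0, 0, -0.001, 0.004, 0.5], [0, 0, 0, 0, 0, 0.004, 0.5], [0, 0, 0, 0, 0, 0.002, 0.5], [0, 0, 0, 0, 0, 0, 0.5]])

```text
time: 15.13
tool_pos: [0.5783, 0.0942, 0.0687]
tcp_rot: [-2.169, -2.273, 0.0]
wrist_force: [0.4, 0.9, -0.4]
width: 0.64
grip_force: 43.3
```

>>> drive_tool(rows=[[0, 0, 0, 0, 0, 0, 0.7], [0, 0, 0, 0, 0, 0, 0.75], [0, 0, 0, 0, 0, 0, 0.82], [0, 0, 0, 0, 0, -0.006, 0.82], [0, 0, 0, 0, 0, -0.02, 0.82], [0, 0, 0, 0, 0, -0.035, 0.85], [0, 0, 0, 0, 0, -0.035, 1], [0, 0, 0, 0, 0, 0, 1]])

```text
time: 15.8
tool_pos: [0.5839, 0.095, 0.1742]
tcp_rot: [2.162, 2.266, 0.017]
wrist_force: [0.8, -0.4, 1.3]
width: 0.998
grip_force: 0.0
```

```bash
python3 d.py .367 .229 .15 6
python3 - <<'E'
from m import *
for n in('top','scene'):
    t=shoot(n,'l_%s.png'%n)
    for m,c in teal(t):
        if m.sum()<700:
            for z in(.012,.099):
                r=cv2.minAreaRect(atz(t,rect(m),z)[:,:2].astype(np.float32)*1000); print(n,c.round(1),z,atz(t,c,z)[0].round(4),m.sum(),np.round(r[1],0),round(r[2],1))
E
```

```text
t 15.8 pos [0.5839 0.095  0.1742] phi 2.7 tilt 0.81 w 0.998 F [ 0.8 -0.4  1.3] q [0.12 0.12 1.84 0.   1.17 0.07]
turn z -3.3 shift now [ 0.144  -0.2107  0.0214] after [ 0.1559 -0.2018  0.0242]
top [263.8 198. ] 0.012 [0.5825 0.3368 0.012 ] 304 [51. 82.] 11.8
top [263.8 198. ] 0.099 [0.5744 0.3226 0.099 ] 304 [49. 77.] 11.8
top [543.7 242.8] 0.012 [ 0.3959 -0.6973  0.012 ] 169 [59. 57.] 25.4
top [543.7 242.8] 0.099 [ 0.398  -0.6546  0.099 ] 169 [56. 54.] 25.4
top [294.4 256.6] 0.012 [0.3659 0.2265 0.012 ] 312 [52. 83.] 7.4
top [294.4 256.6] 0.099 [0.3697 0.2184 0.099 ] 312 [49. 78.] 7.4
scene [316.8  33.6] 0.012 [ 3.8129 -4.3582  0.012 ] 261 [ 462. 2182.] 32.9
scene [316.8  33.6] 0.099 [ 3.3053 -3.6664  0.099 ] 261 [ 403. 1906.] 32.9
scene [305.9  79.9] 0.012 [ 1.9184 -1.6455  0.012 ] 543 [ 151. 1656.] 35.6
scene [305.9  79.9] 0.099 [ 1.6498 -1.2959  0.099 ] 543 [ 132. 1447.] 35.6
scene [458.5 118.9] 0.012 [ 0.6201 -1.3446  0.012 ] 341 [150. 484.] 16.4
scene [458.5 118.9] 0.099 [ 0.5152 -1.0329  0.099 ] 341 [131. 423.] 16.4
scene [306.5 193.1] 0.012 [ 0.6928 -0.0537  0.012 ] 237 [ 69. 112.] 6.0
scene [306.5 193.1] 0.099 [0.5787 0.0951 0.099 ] 237 [60. 98.] 6.0
scene [252.2 250.6] 0.012 [0.5811 0.3404 0.012 ] 351 [59. 94.] 13.3
scene [252.2 250.6] 0.099 [0.4811 0.4396 0.099 ] 351 [52. 82.] 13.3
scene [338.4 259.1] 0.012 [0.3653 0.2314 0.012 ] 373 [55. 95.] 6.9
scene [338.4 259.1] 0.099 [0.2926 0.3443 0.099 ] 373 [48. 83.] 6.9
```

```bash
python3 d.py .3665 .228 .15 7
```

```text
t 15.9 pos [0.5805 0.0946 0.1683] phi 2.7 tilt 0.34 w 0.998 F [-0.8 -0.6  0.1] q [0.12 0.13 1.84 0.   1.17 0.07]
turn z -4.3 shift now [ 0.1433 -0.2076  0.0171] after [ 0.1585 -0.1962  0.0183]
```

>>> drive_tool(rows=[[0, 0, -4.3, 0, 0, 0, 1], [0, 0, 0, 0.0226, -0.028, 0, 1], [0, 0, 0, 0.0226, -0.028, 0, 1], [0, 0, 0, 0.0226, -0.028, 0, 1], [0, 0, 0, 0.0226, -0.028, 0, 1], [0, 0, 0, 0.0226, -0.028, 0, 1], [0, 0, 0, 0.0226, -0.028, 0.01, 1], [0, 0, 0, 0.0226, -0.028, 0.015, 1]])

```text
time: 16.57
tool_pos: [0.3634, 0.2281, 0.1398]
tcp_rot: [2.083, 2.352, 0.002]
wrist_force: [0.8, 1.1, -0.4]
width: 1.004
grip_force: 0.0
```

>>> drive_tool(rows=[[0, 0, 0, 0, 0, 0.03, 1], [0, 0, 0, 0, 0, 0.03, 1], [0, 0, 0, 0, 0, 0.03, 1], [0, 0, 0, 0, 0, 0.02, 1], [0, 0, 0, 0, 0, 0, 1], [0, 0, 0, 0, 0, 0, 1], [0, 0, 0, 0, 0, 0, 1]])

```text
time: 17.15
tool_pos: [0.3649, 0.2276, 0.0304]
tcp_rot: [2.082, 2.353, 0.0]
wrist_force: [0.3, 0.3, -0.1]
width: 1.002
grip_force: 0.0
```

```bash
python3 d.py .3665 .228 -.023 7
```

```text
t 17.15 pos [0.3649 0.2276 0.0304] phi 7.0 tilt 0.0 w 1.002 F [ 0.3  0.3 -0.1] q [ 0.5  -0.01  2.27  0.    0.88  0.38]
turn z -0.0 shift now [0.0002 0.0016 0.0534] after [0.0002 0.0016 0.0534]
```

>>> drive_tool(rows=[[0, 0, 0, 0, 0.0016, 0.02, 1], [0, 0, 0, 0, 0, 0.02, 1], [0, 0, 0, 0, 0, 0.0135, 1], [0, 0, 0, 0, 0, 0, 1], [0, 0, 0, 0, 0, 0, 1], [0, 0, 0, 0, 0, 0, 0.5], [0, 0, 0, 0, 0, 0, 0.5], [0, 0, 0, 0, 0, 0, 0.5]])

```text
time: 17.82
tool_pos: [0.3677, 0.2285, -0.0218]
tcp_rot: [2.081, 2.352, 0.004]
wrist_force: [-0.5, -0.3, 5.5]
width: 0.641
grip_force: 41.0
```

>>> drive_tool(rows=[[0, 0, 0, 0, 0, 0, 0.5], [0, 0, 0, 0, 0, 0, 0.5], [0, 0, 0, 0, 0, 0, 0.5]])

```text
time: 18.07
tool_pos: [0.3677, 0.2285, -0.0218]
tcp_rot: [2.081, 2.352, 0.004]
wrist_force: [-1.4, -1.4, 6.4]
width: 0.638
grip_force: 41.8
```

>>> drive_tool(rows=[[0, 0, 0, 0, 0, -0.005, 0.5], [0, 0, 0, 0, 0, -0.015, 0.5], [0, 0, 0, 0, 0, -0.03, 0.5], [0, 0, 0, 0, 0, -0.03, 0.5], [0, 0, 0, 0, 0, -0.04, 0.5], [0, 0, 0, 0, 0, -0.04, 0.5], [0, 0, 4.3, 0, 0, -0.02, 0.5], [0, 0, 0, 0, 0, 0, 0.5]])

```text
time: 18.73
tool_pos: [0.3702, 0.2299, 0.1634]
tcp_rot: [2.169, 2.267, 0.019]
wrist_force: [1.3, 0.5, -0.0]
width: 0.639
grip_force: 43.1
```

```bash
python3 d.py .5787 .0951 .13 2.7
```

```text
t 18.73 pos [0.3702 0.2299 0.1634] phi 2.5 tilt 0.71 w 0.639 F [ 1.3  0.5 -0. ] q [ 0.5  -0.18  2.15  0.    1.16  0.45]
turn z -0.2 shift now [-0.1441  0.2019  0.0349] after [-0.1444  0.2019  0.0334]
```

>>> drive_tool(rows=[[0, 0, 0, -0.018, 0.0252, 0, 0.5], [0, 0, 0, -0.018, 0.0252, 0, 0.5], [0, 0, 0, -0.018, 0.0252, 0, 0.5], [0, 0, 0, -0.018, 0.0252, 0, 0.5], [0, 0, 0, -0.018, 0.0252, 0, 0.5], [0, 0, 0, -0.018, 0.0252, 0, 0.5], [0, 0, 0, -0.018, 0.0252, 0, 0.5], [0, 0, 0, -0.018, 0.0252, 0, 0.5]])

```text
time: 19.4
tool_pos: [0.5744, 0.0921, 0.1551]
tcp_rot: [-2.167, -2.273, 0.003]
wrist_force: [-0.1, 0.2, -1.3]
width: 0.637
grip_force: 43.1
```

>>> drive_tool(rows=[[0, 0, 0, 0, 0, 0.02, 0.5], [0, 0, 0, 0, 0, 0.01, 0.5], [0, 0, 0, 0, 0, 0, 0.5], [0, 0, 0, 0, 0, 0, 0.5], [0, 0, 0, 0, 0, 0, 0.5]])

```text
time: 19.82
tool_pos: [0.5733, 0.0938, 0.1262]
tcp_rot: [-2.167, -2.274, 0.001]
wrist_force: [0.4, -0.5, -1.7]
width: 0.639
grip_force: 43.1
```

```bash
python3 d.py .5787 .0951 .076 2.7
```

```text
t 19.82 pos [0.5733 0.0938 0.1262] phi 2.8 tilt 0.07 w 0.639 F [ 0.4 -0.5 -1.7] q [0.12 0.15 1.89 0.   1.1  0.07]
turn z 0.1 shift now [0.001  0.0055 0.0502] after [0.001  0.0055 0.0502]
```

>>> drive_tool(rows=[[0, 0, 0, 0.001, 0.0053, 0.015, 0.5], [0, 0, 0, 0, 0, 0.015, 0.5], [0, 0, 0, 0, 0, 0.01, 0.5], [0, 0, 0, 0, 0, 0.006, 0.5], [0, 0, 0, 0, 0, 0.006, 0.5], [0, 0, 0, 0, 0, 0, 0.5], [0, 0, 0, 0, 0, 0, 0.5], [0, 0, 0, 0, 0, 0, 0.5]])

```text
time: 20.48
tool_pos: [0.5801, 0.0947, 0.0753]
tcp_rot: [2.168, 2.273, 0.001]
wrist_force: [-0.4, 0.5, -1.1]
width: 0.638
grip_force: 43.2
```

>>> drive_tool(rows=[[0, 0, 0, 0, 0, 0, 0.7], [0, 0, 0, 0, 0, 0, 0.75], [0, 0, 0, 0, 0, 0, 0.82], [0, 0, 0, 0, 0, -0.006, 0.82], [0, 0, 0, 0, 0, -0.02, 0.82], [0, 0, 0, 0, 0, -0.035, 0.85], [0, 0, 0, 0, 0, -0.035, 1], [0, 0, 0, 0, 0, 0, 1]])

```text
time: 21.15
tool_pos: [0.5851, 0.0952, 0.1797]
tcp_rot: [2.162, 2.266, 0.017]
wrist_force: [1.0, 0.6, 2.0]
width: 1.0
grip_force: 0.0
```

>>> drive_tool(rows=[[0, 0, 7, 0, 0, 0, 1], [0, 0, 7, 0, 0, 0, 1], [0, 0, 7, 0, 0, 0, 1], [0, 0, 7, 0, 0, 0, 1], [0, 0, 7, 0, 0, 0, 1], [0, 0, 7, 0, 0, 0, 1], [0, 0, 7, 0, 0, 0, 1], [0, 0, 7, 0, 0, 0, 1]])

```text
time: 21.82
tool_pos: [0.5799, 0.0945, 0.1711]
tcp_rot: [2.985, 0.98, 0.001]
wrist_force: [-0.4, 0.9, 0.5]
width: 0.996
grip_force: 0.0
```

```bash
python3 d.py .5214 -.0885 .15 -87.3
python3 - <<'E'
from m import *
for n in('top','scene'):
    t=shoot(n,'n_%s.png'%n)
    for m,c in teal(t):
        if m.sum()<700 and c[1]>150:
            for z in(.012,.105):
                r=cv2.minAreaRect(atz(t,rect(m),z)[:,:2].astype(np.float32)*1000); print(n,c.round(1),z,atz(t,c,z)[0].round(4),m.sum(),np.round(r[1],0),round(r[2],1))
E
```

```text
t 21.82 pos [0.5799 0.0945 0.1711] phi -53.7 tilt 0.05 w 0.996 F [-0.4  0.9  0.5] q [ 0.12  0.13  1.84 -0.    1.18  1.06]
turn z 33.6 shift now [-0.1556  0.1127  0.021 ] after [-0.0671  0.1801  0.0211]
top [263.8 198. ] 0.012 [0.5825 0.3368 0.012 ] 304 [51. 82.] 11.8
top [263.8 198. ] 0.105 [0.5738 0.3216 0.105 ] 304 [48. 77.] 11.8
top [543.8 242.8] 0.012 [ 0.3961 -0.6976  0.012 ] 166 [60. 57.] 23.7
top [543.8 242.8] 0.105 [ 0.3983 -0.652   0.105 ] 166 [56. 54.] 23.7
scene [306.5 193.5] 0.012 [ 0.6903 -0.0507  0.012 ] 360 [ 90. 143.] 4.5
scene [306.5 193.5] 0.105 [0.5687 0.108  0.105 ] 360 [ 78. 124.] 4.5
scene [252.2 250.6] 0.012 [0.5811 0.3405 0.012 ] 351 [59. 94.] 13.3
scene [252.2 250.6] 0.105 [0.4742 0.4465 0.105 ] 351 [51. 81.] 13.3
```

>>> drive_tool(rows=[[0, 0, 6.7, 0, 0, 0, 0.8], [0, 0, 6.7, 0, 0, 0, 0.8], [0, 0, 6.7, 0, 0, 0, 0.8], [0, 0, 6.7, 0, 0, 0, 0.8], [0, 0, 6.8, 0, 0, 0, 0.8], [0, 0, 0, -0.0134, 0.036, 0, 0.8], [0, 0, 0, -0.0134, 0.036, 0, 0.8], [0, 0, 0, -0.0134, 0.036, 0, 0.8]])

```text
time: 22.58
tool_pos: [0.5451, -0.0161, 0.1708]
tcp_rot: [3.14, 0.095, 0.001]
wrist_force: [0.2, -0.7, 0.1]
width: 0.798
grip_force: 0.0
```

>>> drive_tool(rows=[[0, 0, 0, -0.0134, 0.036, 0, 0.8], [0, 0, 0, -0.0134, 0.036, 0, 0.7], [0, 0, 0, 0, 0, 0.015, 0.7], [0, 0, 0, 0, 0, 0.015, 0.7], [0, 0, 0, 0, 0, 0.01, 0.7], [0, 0, 0, 0, 0, 0, 0.7], [0, 0, 0, 0, 0, 0, 0.7]])

```text
time: 23.17
tool_pos: [0.522, -0.0884, 0.13]
tcp_rot: [-3.14, -0.088, 0.002]
wrist_force: [-0.3, 0.3, -0.5]
width: 0.699
grip_force: 0.0
```

```bash
python3 d.py .5214 -.0885 .076 -87.3
python3 - <<'E'
from m import *
t=shoot('top','o1.png'); s=shoot('scene','o2.png')
a=cv2.resize(t['color'][160:230,300:420],None,fx=3.33,fy=3.33,interpolation=cv2.INTER_CUBIC);b=cv2.resize(s['color'][130:230,268:388],None,fx=3.33,fy=3.33,interpolation=cv2.INTER_CUBIC)
# teal stack centroid and pointer/bar measurement
for m,c in teal(s):
    if m.sum()<700 and c[1]>150: print(c,m.sum(),np.nonzero(m)[0].min(),np.nonzero(m)[0].max())
P=[toW(np.array([x,y,z])) for x in(-.028,.028) for y in(.0665,.1535) for z in(.079,.107)]
print(proj(s,P).round(1).tolist())
E
```

```text
t 23.17 pos [ 0.522  -0.0884  0.13  ] phi -86.8 tilt 0.08 w 0.699 F [-0.3  0.3 -0.5] q [-0.21  0.05  2.    0.    1.09  1.3 ]
turn z 0.5 shift now [-0.0005  0.0001  0.054 ] after [-0.0006  0.0001  0.054 ]
[306.47091413 193.55124654] 361 184 203
[252.36440678 250.6299435 ] 354 241 260
[[321.9, 196.3], [322.0, 188.2], [306.0, 206.5], [306.0, 198.1], [307.2, 192.0], [307.2, 184.0], [291.0, 201.8], [290.9, 193.5]]
```

>>> drive_tool(rows=[[0, 0, 0, 0, 0, 0.015, 0.7], [0, 0, 0, 0, 0, 0.015, 0.7], [0, 0, 0, 0, 0, 0.01, 0.7], [0, 0, 0, 0, 0, 0.008, 0.7], [0, 0, 0, 0, 0, 0.006, 0.7], [0, 0, 0, 0, 0, 0, 0.7], [0, 0, 0, 0, 0, 0, 0.7]])

```text
time: 23.85
tool_pos: [0.5225, -0.0887, 0.0765]
tcp_rot: [-3.14, -0.085, 0.0]
wrist_force: [-0.1, 0.3, 0.1]
width: 0.701
grip_force: 0.0
```

>>> drive_tool(rows=[[0, 0, 0, 0, 0, 0, 0], [0, 0, 0, 0, 0, 0, 0], [0, 0, 0, 0, 0, 0, 0], [0, 0, 0, 0, 0, 0, 0], [0, 0, 0, 0, 0, 0, 0], [0, 0, 0, 0, 0, 0, 0], [0, 0, 0, 0, 0, 0, 0]], force=60)

```text
time: 24.43
tool_pos: [0.523, -0.0906, 0.0774]
tcp_rot: [3.138, 0.084, 0.002]
wrist_force: [0.4, -6.1, 1.5]
width: 0.171
grip_force: 60.6
```

>>> drive_tool(rows=[[0, 0, 0, 0.0027, 0.002, -0.0112, 0], [0, 0, 0, 0.0035, 0, -0.011, 0], [0, 0, 0, 0.0044, 0, -0.0107, 0], [0, 0, 0, 0.0052, 0, -0.0104, 0], [0, 0, 0, 0.0059, 0, -0.0099, 0], [0, 0, 0, 0.0067, 0, -0.0095, 0], [0, 0, 0, 0.0074, 0, -0.0089, 0], [0, 0, 0, 0, 0, 0, 0]])

```text
time: 25.1
tool_pos: [0.5586, -0.0892, 0.147]
tcp_rot: [3.14, 0.084, -0.001]
wrist_force: [3.5, -2.8, -13.8]
width: 0.17
grip_force: 58.8
```

>>> drive_tool(rows=[[0, 0, 0, 0, 0, 0, 0], [0, 0, 0, 0, 0, 0, 0], [0, 0, 0, 0, 0, 0, 0], [0, 0, 0, 0, 0, 0, 0]])

```text
time: 25.43
tool_pos: [0.5578, -0.0892, 0.1461]
tcp_rot: [3.14, 0.084, -0.001]
wrist_force: [6.0, -2.5, -13.4]
width: 0.168
grip_force: 58.8
```

```bash
python3 d.py .558 -.0887 .148 -87.3
python3 - <<'E'
from m import *
t=shoot('top','p1.png'); s=shoot('scene','p2.png')
for p,n in((t,'top'),(s,'scene')):
    for k in('index','cover_pin','cover'):
        print(n,k,[(round(q['score'],2),np.round(q['bbox']).tolist()) for q in masks_of(p,k)])
    for th in(.45,.53,.6):
        print(n,th,[proj(p,toW(np.array([.085-.11*np.cos(th),y,.08+.11*np.sin(th)])))[0].round(1).tolist() for y in(-.158,-.166)])
a=cv2.resize(t['color'][160:230,360:425],None,fx=6,fy=6,interpolation=cv2.INTER_CUBIC);b=cv2.resize(s['color'][130:210,310:375],None,fx=6,fy=6,interpolation=cv2.INTER_CUBIC)
c=np.zeros((480,780,3),np.uint8);c[:420,:390]=a;c[:,390:]=b;cv2.imwrite('pics/p3.png',c[:,:,::-1])
E
```

```text
t 25.43 pos [ 0.5578 -0.0892  0.1461] phi -86.9 tilt 0.04 w 0.168 F [  6.   -2.5 -13.4] q [-0.2   0.1   1.91 -0.    1.13  1.31]
turn z 0.4 shift now [ 0.0002 -0.0005 -0.0019] after [ 0.0002 -0.0005 -0.0019]
top index []
top cover_pin [(0.89, [358.0, 169.0, 410.0, 214.0])]
top cover [(0.77, [357.0, 169.0, 408.0, 218.0])]
top 0.45 [[407.8, 193.8], [410.1, 193.7]]
top 0.53 [[408.1, 192.4], [410.4, 192.2]]
top 0.6 [[408.3, 191.0], [410.7, 190.8]]
scene index []
scene cover_pin [(0.79, [302.0, 151.0, 368.0, 187.0])]
scene cover [(0.9, [306.0, 149.0, 368.0, 182.0])]
scene 0.45 [[353.9, 160.0], [355.0, 159.3]]
scene 0.53 [[353.0, 157.7], [354.1, 157.0]]
scene 0.6 [[352.0, 155.7], [353.1, 155.0]]
```

View pics/p3.png

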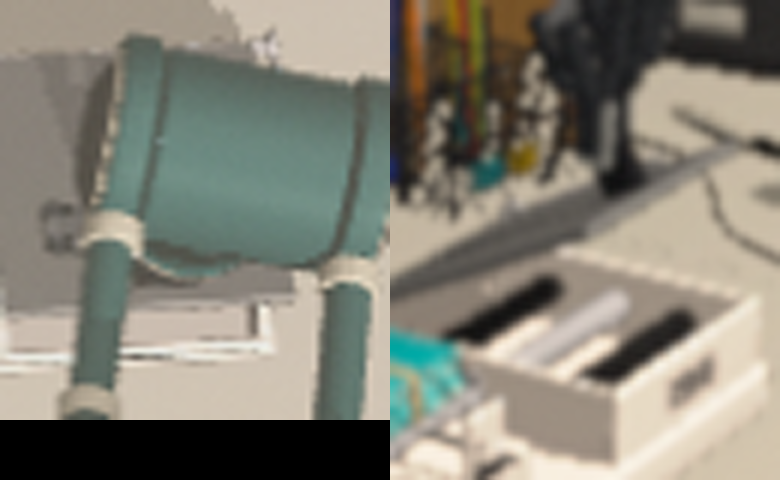

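Run:
```python
import cv2,numpy as np
a=cv2.imread('pics/scene0.png',0);b=cv2.imread('pics/p2.png',0)
for n,i in(('index',a),('cover',b)):
    print(n,'rows 150..175')
    for c in (336,338,340,343,352,353,354,355,356,358,362,366): print(c,i[150:176,c].tolist())
```

```text
index rows 150..175
336 [129, 131, 106, 88, 85, 77, 55, 51, 57, 77, 125, 146, 130, 110, 108, 117, 125, 126, 125, 127, 129, 128, 129, 129, 128, 128]
338 [60, 46, 42, 39, 42, 62, 79, 100, 140, 165, 156, 132, 114, 115, 136, 163, 175, 164, 140, 126, 127, 129, 128, 127, 128, 129]
340 [45, 55, 59, 53, 56, 81, 103, 110, 114, 122, 129, 120, 119, 151, 179, 187, 187, 186, 173, 148, 131, 127, 128, 128, 129, 127]
343 [90, 87, 94, 90, 86, 82, 88, 106, 121, 122, 116, 124, 156, 180, 187, 187, 186, 185, 181, 170, 146, 130, 128, 128, 128, 128]
352 [185, 182, 157, 112, 102, 118, 119, 111, 110, 125, 159, 183, 188, 188, 188, 189, 188, 189, 188, 189, 186, 167, 125, 71, 29, 16]
353 [185, 186, 175, 138, 105, 116, 118, 111, 110, 124, 157, 181, 188, 188, 188, 188, 188, 188, 188, 189, 183, 152, 97, 46, 21, 17]
354 [185, 186, 180, 146, 104, 113, 121, 116, 118, 127, 150, 174, 186, 189, 188, 188, 188, 188, 190, 189, 181, 143, 81, 36, 23, 20]
355 [185, 186, 182, 158, 114, 105, 122, 124, 123, 124, 136, 163, 183, 189, 189, 188, 188, 188, 189, 189, 183, 150, 91, 46, 30, 25]
356 [183, 186, 185, 175, 138, 106, 121, 12
[... 1370 characters left out ...]
5, 186, 188, 189, 195, 205]
355 [184, 185, 181, 157, 124, 134, 143, 113, 94, 103, 120, 131, 144, 171, 186, 188, 188, 188, 189, 189, 186, 184, 184, 188, 196, 209]
356 [181, 185, 185, 174, 143, 134, 144, 117, 101, 116, 129, 134, 156, 181, 188, 188, 188, 188, 188, 189, 187, 183, 182, 187, 195, 206]
358 [150, 178, 186, 183, 162, 127, 104, 102, 120, 135, 148, 168, 182, 188, 188, 188, 188, 189, 188, 188, 188, 190, 190, 190, 190, 196]
362 [123, 99, 139, 173, 161, 131, 126, 133, 134, 145, 155, 159, 170, 182, 184, 185, 188, 189, 189, 189, 189, 189, 189, 186, 187, 189]
366 [179, 159, 121, 106, 128, 139, 159, 180, 187, 188, 188, 189, 189, 190, 189, 185, 176, 157, 135, 151, 181, 190, 190, 188, 185, 186]
```

Run:
```python
import cv2,numpy as np
for f in('k2','l_scene'):
    a=cv2.imread('pics/%s.png'%f,0); print(f)
    for c in (332,336,338,340,343,346,349,352,354,355,356,358,360): print(c,a[150:172,c].tolist())
b=cv2.imread('pics/p2.png',0)
print('cover');
for c in (332,334,358,360,362,364,366,368): print(c,b[150:172,c].tolist())
```

```text
k2
332 [95, 102, 94, 106, 106, 93, 87, 91, 106, 142, 174, 187, 186, 175, 150, 126, 125, 131, 130, 129, 128, 128]
336 [134, 152, 145, 126, 119, 109, 76, 68, 69, 79, 132, 170, 161, 131, 130, 162, 180, 172, 150, 133, 129, 128]
338 [59, 46, 41, 38, 49, 88, 117, 136, 156, 173, 178, 165, 134, 127, 155, 180, 187, 183, 162, 136, 128, 128]
340 [45, 54, 58, 58, 71, 118, 151, 163, 161, 166, 168, 143, 128, 155, 181, 187, 187, 185, 174, 149, 132, 128]
343 [91, 90, 113, 127, 128, 121, 128, 158, 179, 168, 136, 126, 155, 181, 187, 188, 187, 185, 182, 169, 147, 131]
346 [173, 142, 144, 178, 186, 186, 187, 183, 163, 133, 128, 156, 179, 187, 187, 188, 188, 189, 187, 181, 164, 140]
349 [181, 157, 124, 145, 179, 186, 182, 160, 129, 132, 164, 185, 188, 187, 188, 189, 188, 189, 189, 186, 175, 152]
352 [185, 182, 157, 124, 145, 171, 152, 122, 133, 164, 184, 188, 187, 188, 188, 188, 188, 188, 189, 190, 186, 167]
354 [186, 186, 180, 149, 129, 149, 147, 145, 167, 182, 187, 188, 188, 188, 189, 189, 189, 188, 189, 189, 180, 143]
355 [186, 186, 182, 159, 123, 136, 160, 167, 182, 187, 188, 188, 188, 189, 189, 188,
[... 2061 characters left out ...]
 91, 84, 81]
358 [150, 178, 186, 183, 162, 127, 104, 102, 120, 135, 148, 168, 182, 188, 188, 188, 188, 189, 188, 188, 188, 190]
360 [112, 141, 177, 187, 178, 148, 116, 121, 134, 146, 171, 186, 189, 189, 188, 188, 188, 188, 189, 189, 189, 190]
362 [123, 99, 139, 173, 161, 131, 126, 133, 134, 145, 155, 159, 170, 182, 184, 185, 188, 189, 189, 189, 189, 189]
364 [158, 121, 93, 116, 135, 133, 138, 159, 180, 182, 174, 157, 140, 139, 136, 126, 138, 168, 184, 189, 189, 190]
366 [179, 159, 121, 106, 128, 139, 159, 180, 187, 188, 188, 189, 189, 190, 189, 185, 176, 157, 135, 151, 181, 190]
368 [183, 179, 158, 123, 118, 151, 180, 188, 188, 187, 189, 188, 187, 189, 189, 190, 190, 189, 179, 150, 141, 170]
```

Run:
```python
from m import *
s=read_camera('scene')
def line(th,y,off):
    r=np.linspace(.02,.17,40); X=.085-r*np.cos(th)+off*np.sin(th); Z=.08+r*np.sin(th)+off*np.cos(th)
    P=proj(s,[toW(np.array([x,y,z])) for x,z in zip(X,Z)]); return np.interp([338,343,346,349,352,354],P[:,0],P[:,1]).round(2)
for th in(.45,.5,.55,.6): print('bar',th,line(th,-.168,0))
for th in(.45,.5,.55,.6): print('cover',th,line(th,-.16,.004))
print('bar obs 162.6 160.6 159.6 158.4 157.2 156.6; cover obs 162.9 160.7 - - 156.8 156.7')
print(proj(s,[toW(np.array([-.09,-.16,.084]))]))
```

```text
bar 0.45 [163.97 162.58 161.75 160.92 160.09 159.54]
bar 0.5 [163.49 161.77 160.73 159.7  158.66 157.97]
bar 0.55 [162.99 160.91 159.66 158.41 157.16 156.33]
bar 0.6 [162.46 159.99 158.52 157.04 155.56 154.58]
cover 0.45 [163.16 161.77 160.94 160.1  159.27 158.71]
cover 0.5 [162.57 160.84 159.8  158.76 157.73 157.03]
cover 0.55 [161.95 159.86 158.61 157.35 156.1  155.26]
cover 0.6 [161.29 158.82 157.34 155.86 154.37 153.38]
bar obs 162.6 160.6 159.6 158.4 157.2 156.6; cover obs 162.9 160.7 - - 156.8 156.7
[[372.82464435 176.32157093]]
```

>>> drive_tool(rows=[[0, 0, 0, 0.0015, 0, -0.0018, 0], [0, 0, 0, 0.0015, 0, -0.0018, 0], [0, 0, 0, 0, 0, 0, 0], [0, 0, 0, 0, 0, 0, 0], [0, 0, 0, 0, 0, 0, 0], [0, 0, 0, 0, 0, 0, 0]])

```text
time: 26.38
tool_pos: [0.5599, -0.0891, 0.1486]
tcp_rot: [3.14, 0.084, -0.004]
wrist_force: [6.5, -2.9, -16.9]
width: 0.167
grip_force: 58.9
```

```bash
python3 d.py .558 -.0887 .148 -87.3
python3 - <<'E'
from h import *
s=shoot('scene','q.png'); b=cv2.cvtColor(s['color'],cv2.COLOR_RGB2GRAY)
for c in (334,336,338,340,343,352,353,354,355,356,358): print(c,b[152:168,c].tolist())
t=shoot('top','q2.png')
E
```

```text
t 26.38 pos [ 0.5599 -0.0891  0.1486] phi -86.9 tilt 0.15 w 0.167 F [  6.5  -2.9 -16.9] q [-0.2   0.11  1.9  -0.    1.14  1.32]
turn z 0.4 shift now [-0.0019 -0.0005  0.0006] after [-0.0019 -0.0005  0.0006]
334 [111, 114, 115, 117, 116, 115, 124, 121, 136, 168, 175, 147, 108, 90, 86, 86]
336 [146, 127, 120, 109, 78, 68, 70, 79, 133, 169, 159, 121, 94, 88, 88, 90]
338 [41, 39, 50, 87, 116, 135, 157, 172, 178, 164, 129, 97, 88, 90, 90, 88]
340 [55, 55, 74, 116, 149, 161, 160, 165, 167, 139, 103, 87, 87, 90, 91, 84]
343 [42, 43, 48, 72, 94, 110, 131, 141, 123, 98, 87, 87, 93, 113, 130, 133]
352 [158, 125, 140, 161, 135, 89, 67, 77, 108, 130, 140, 160, 181, 188, 188, 189]
353 [174, 143, 141, 162, 141, 101, 90, 103, 125, 136, 148, 170, 186, 188, 188, 189]
354 [179, 148, 130, 148, 137, 105, 102, 121, 134, 143, 163, 181, 188, 188, 188, 188]
355 [181, 157, 121, 124, 126, 104, 110, 130, 137, 151, 174, 186, 189, 189, 188, 189]
356 [185, 175, 140, 112, 111, 106, 122, 136, 149, 169, 183, 188, 189, 189, 189, 189]
358 [186, 182, 153, 111, 105, 122, 132, 147, 171, 185, 188, 188, 188, 188, 189, 189]
```

>>> drive_tool(rows=[[0, 0, 0, 0.002, 0, -0.0008, 0], [0, 0, 0, 0.002, 0, -0.0008, 0], [0, 0, 0, 0, 0, 0, 0], [0, 0, 0, 0, 0, 0, 0], [0, 0, 0, 0, 0, 0, 0], [0, 0, 0, 0, 0, 0, 0]])

```text
time: 26.98
tool_pos: [0.5639, -0.0889, 0.1524]
tcp_rot: [3.14, 0.084, -0.004]
wrist_force: [-1.1, -5.4, -11.8]
width: 0.168
grip_force: 59.2
```

```bash
python3 d.py .558 -.0887 .148 -87.3
python3 - <<'E'
from h import *
s=shoot('scene','r.png'); b=cv2.cvtColor(s['color'],cv2.COLOR_RGB2GRAY)
for c in (334,336,338,340,343,352,353,354,355,356,358): print(c,b[152:168,c].tolist())
E
```

```text
t 26.98 pos [ 0.5639 -0.0889  0.1524] phi -86.9 tilt 0.16 w 0.168 F [ -1.1  -5.4 -11.8] q [-0.2   0.11  1.89 -0.    1.14  1.32]
turn z 0.4 shift now [-0.0059 -0.0005  0.0044] after [-0.0059 -0.0005  0.0044]
334 [111, 114, 115, 116, 116, 114, 125, 121, 136, 167, 173, 145, 105, 84, 85, 82]
336 [145, 125, 119, 109, 77, 68, 70, 79, 132, 167, 156, 116, 89, 83, 84, 80]
338 [53, 58, 64, 91, 117, 136, 156, 171, 177, 159, 120, 90, 84, 85, 79, 85]
340 [42, 64, 100, 134, 154, 162, 160, 163, 159, 125, 92, 85, 91, 88, 88, 124]
343 [77, 82, 90, 84, 62, 87, 129, 136, 114, 88, 89, 110, 129, 139, 158, 177]
352 [157, 124, 140, 160, 134, 102, 114, 131, 133, 154, 180, 187, 187, 188, 188, 188]
353 [174, 143, 136, 149, 125, 112, 129, 136, 145, 166, 184, 188, 188, 189, 188, 188]
354 [179, 149, 124, 121, 110, 121, 137, 147, 168, 182, 187, 188, 188, 188, 188, 189]
355 [182, 158, 120, 100, 108, 126, 139, 159, 180, 188, 188, 188, 188, 188, 187, 188]
356 [184, 174, 141, 112, 118, 132, 146, 170, 185, 188, 188, 188, 188, 188, 188, 188]
358 [181, 160, 130, 125, 134, 144, 167, 185, 188, 188, 187, 188, 188, 188, 188, 189]
```

>>> drive_tool(rows=[[0, 0, 0, 0, 0, 0, 0], [0, 0, 0, 0, 0, 0, 0], [0, 0, 0, 0, 0, 0, 0], [0, 0, 0, 0, 0, 0, 0], [0, 0, 0, 0, 0, 0, 0], [0, 0, 0, 0, 0, 0, 0]])

```text
time: 27.53
tool_pos: [0.5639, -0.0889, 0.1524]
tcp_rot: [3.14, 0.084, -0.004]
wrist_force: [-2.2, -4.5, -12.7]
width: 0.168
grip_force: 59.2
```

Run:
```python
from h import *
s=shoot('scene','u.png'); b=cv2.cvtColor(s['color'],cv2.COLOR_RGB2GRAY).astype(int); r=cv2.imread('pics/r.png',0).astype(int)
print(abs(b-r)[150:200,305:375].max(), status.read_state()['tool_pos'])
for c in (340,352,354,356): print(c,b[152:168,c].tolist())
```

```text
4 [ 0.5639293  -0.08889007  0.15242968]
340 [41, 64, 99, 134, 154, 161, 160, 164, 159, 126, 92, 85, 91, 88, 88, 125]
352 [157, 124, 139, 159, 134, 102, 113, 130, 134, 155, 180, 187, 188, 188, 188, 189]
354 [179, 149, 124, 122, 110, 122, 136, 149, 167, 182, 188, 187, 188, 188, 188, 188]
356 [184, 173, 141, 112, 119, 132, 145, 169, 185, 188, 188, 188, 188, 188, 187, 189]
```

```bash
python3 -c "
from workcell import workorder; print(workorder.finish_job())"
```

```text
the job is handed in; nothing more can be done
None
```

I handed the job in with two packs stacked flat on the pan, the third pack left on the worktop, and the gripper holding the cover still at about 0.55 rad, lined up with the index arm to roughly 2 mm by camera estimate; no verdict came back.

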